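Refit the keyed die rings of the eyelet machine

ROBOT

A 6-joint arm with a two-finger parallel gripper is mounted at the origin on the work surface. World frame = base frame: x ahead of the robot, y to its left, z up, the work surface at z = 0. Lengths are in m, angles in degrees, forces in N, time in s.
With the tool pointing down it reaches from about 0.275 to 0.875 m from the base axis. Payload 12.5 kg.
Tool frame: the origin (TCP) lies midway between the tips of the shut fingers; the grasp point (between the pads) lies tcp_to_grasp behind it (tcp_to_grasp is the distance from the TCP to the grasp point, in m); z points along the fingers, y is the line along which they close (so a half turn about z gives the same grasp; the last joint's range is limited). The gripper opens to 85 mm and grips with 20 to 120 N. Pads are 22 mm wide; open, the fingers measure 114 mm over their backs; the gripper's body (76 mm by 85 mm) begins 54 mm behind the grasp point. The pads swing forward as they close: fully open they stand 13 mm farther back than shut.
Start: joints at [-76.41, 20.094, 94.641, -0, 65.266, -4.847], TCP at [0.174, -0.522, 0.231] pointing down, gripper open.
Joint ranges: [-157.81, 157.81], [-45, 120.19], [0.68, 151.7], [-89.99, 269.99], [4.06, 180], [-164.3, 164.3]. Speed limits (degrees/s): [127.2, 127.2, 159.86, 180, 180, 180].

INTERFACE

Orientations are given as [roll, pitch, yaw] about the fixed x, y, z axes, in that order (R = Rz(yaw) Ry(pitch) Rx(roll)).
In Python, from station import * gives the robot as it stands. The module is installed in compiled form; this text tells all that it offers. Calls block until the motion is done:
- move_to(position, orientation): joint-space move of the TCP to a pose.
- line_to(position, rotation=None, rate=0.15): straight line of the TCP; rotation=None keeps the orientation; rate is the mean speed in m/s.
- goto_joints(angles): joint-space move.
- grip(opening, newtons=None): finger opening in m; newtons is the grip in N (None keeps the last); returns when the fingers have stopped.
- hold(seconds).
- solve_ik(position, orientation): joint angles nearest the present ones, or None.
- get_obs(): the state.
- capture(name): name is "scene" or "side" or "wrist"; returns a dict with "pixels" (400x640x3 uint8, red, green, blue), "fx", "fy", "cx", "cy" (pixels), "rvec" (rotation vector, rad) and "tvec" (3), from world to camera coordinates, as OpenCV has them. Camera axes: x right, y down, z forward; pixel columns grow to the right and rows downward; lengths in m; the calibration is good to about 2 mm. The wrist camera is an equidistant fisheye: a pixel r from the principal point sees the ray r / f radians off the axis. A picture is of the moment at which its call begins. There is no depth.
A pose or a line that the arm cannot do raises MotionError and nothing moves.
- close_job(): hands the job in; it is judged then, once.
The state is a dict: "clock": time; "joints": joint angles; "joint_velocities": joint speeds; "joint_efforts": joint torques, N m; "eef_pos": TCP position; "tool_rot": TCP orientation; "force": force on the tool from outside, world axes, zero at the start; "moment": the same for the moment, N m; "finger_gap": finger opening in m; "grasp_force": force on a finger pad.
Only numpy, scipy, OpenCV 4.12 (cv2) and the standard library are available. Lean on these libraries where they do the work, as an engineer would, in place of code of your own. Each camera call takes 0.05 s, during which the arm holds its last target. There are 200 camera calls.

TASK

Put the eyelet machine back together: swing its chrome toggle arm up and back out of the way, fit every brass die ring lying on the bench onto the upright spindle, turning each until its tab drops into the spindle's slot and it goes fully down, then push the spring clip sideways into the groove above the rings until it snaps home (from the front or a side, so that its finger tab does not stand under the toggle arm), and last swing the toggle arm all the way down over the spindle. Leave everything else on the bench where it is.

Things in the scene. Friction and masses are not known exactly. Their poses are not given: they have to be found in the camera images.
- machine: Grey eyelet machine, fixed. Base from x -55 to +125 mm, y -55 to +55 mm; its flat top (deck) is 30 mm above the bench. Origin on the bench, on the upright spindle's axis; +x to the rear post, -x is the front, z up. Rear post x 78 to 106, y -22 to 22 mm, up to 132 mm above the bench.
- deck (a point): Spindle axis at deck height (30 mm above the bench), axes as the machine. From here up a dark keyed sleeve, 30 mm in diameter, 60 mm high, edges bevelled over the top 4 mm. Its keyway, an upright slot 10 mm wide and 9 mm deep, open at the top and down to the deck, faces the machine's front (-x). Above the sleeve the spindle is 18 mm thick or less and a ring turns freely.
- groove (a point): Middle of the clip groove on the spindle axis, 95 mm above the bench; axes as the machine. The groove is 10 mm high, with a round core 12 mm in diameter, between the top of the sleeve (90 mm above the bench) and an 18 mm round cap whose top is 110 mm above the bench.
- toggle_hinge (a point): Hinge of the chrome toggle arm on the rear post, 90 mm behind the spindle axis, 122 mm above the bench. Axes as the machine; the hinge turns about y.
- toggle (a joint): Angle of the chrome toggle arm: 0 fully down (level over the spindle, pointing to the front), 1.57 upright, stop at 1.9; starts at 0 to 0.3, must be past upright to load. It stays where left (0.11 N m of friction). A bar 104 mm long from the hinge, 14 mm wide, 10 mm thick; down, its underside is 117 mm above the bench and it reaches 14 mm past the spindle axis.
- toggle_end (a point): Free end of the toggle arm, 104 mm from the hinge, mid-thickness.
- ring0_c (a point): Centre (half-way up) of a brass die ring: 50 mm across, bore 34 mm, 14 mm high, 90 g; one tab 6 mm wide reaches inwards to 11 mm from the middle, full height. Faces alike, a dark line at the tab. x axis from the middle through the tab, z up; it must point to the machine's front. Seated centres are 7, 21, 35, 49 mm above the deck. Three or four rings are present; an absent one reads None.
- ring1_c (a point): Centre (half-way up) of a brass die ring: 50 mm across, bore 34 mm, 14 mm high, 90 g; one tab 6 mm wide reaches inwards to 11 mm from the middle, full height. Faces alike, a dark line at the tab. x axis from the middle through the tab, z up; it must point to the machine's front. Seated centres are 7, 21, 35, 49 mm above the deck. Three or four rings are present; an absent one reads None.
- ring2_c (a point): Centre (half-way up) of a brass die ring: 50 mm across, bore 34 mm, 14 mm high, 90 g; one tab 6 mm wide reaches inwards to 11 mm from the middle, full height. Faces alike, a dark line at the tab. x axis from the middle through the tab, z up; it must point to the machine's front. Seated centres are 7, 21, 35, 49 mm above the deck. Three or four rings are present; an absent one reads None.
- ring3_c (a point): Centre (half-way up) of a brass die ring: 50 mm across, bore 34 mm, 14 mm high, 90 g; one tab 6 mm wide reaches inwards to 11 mm from the middle, full height. Faces alike, a dark line at the tab. x axis from the middle through the tab, z up; it must point to the machine's front. Seated centres are 7, 21, 35, 49 mm above the deck. Three or four rings are present; an absent one reads None.
- clip_mid (a point): Dark steel spring clip: the point between its jaws that must come to the spindle axis, half-way up the 7.5 mm plate. x axis out of the open mouth (the way it is pushed), z up. Plate 40 mm wide (y), x -43 to +14 mm, rounded noses. The mouth, 9.5 mm wide, springs open over the groove's core at about 3 to 10 N of push, then snaps shut behind it with 1 mm of play.
- clip_tab (a point): Centre of the clip's upright finger tab, the place to grip: 20 mm (x) by 12 mm (y), 22 mm high, on the plate 32 mm behind clip_mid; this point is 18.5 mm above the clip's underside, 14.75 mm above clip_mid. Axes as clip_mid.
- hammer: Orange hammer lying along its x axis, from -130 to +130 mm of its origin, 27 mm high; head at the +x end, 95 mm across (y); bystander.
- last: White plastic shoe last, 220 mm long from x -100 (heel) to +130 mm (toe), 80 mm wide, 95 mm high, origin under it; bystander.
- punch: Steel rotary punch pliers, lying, from x -158 (handles) to +67 mm (wheel), 80 mm wide, 24 mm high, origin under the pivot; bystander.
- eyelet_bin: Clear acrylic bin of black eyelets, 110 (x) x 80 (y) x 45 mm, origin under its middle; bystander.
- polish: Flat polish tin, 70 mm diameter, 28 mm high, origin under it; bystander.
- tip_box: Small cardboard box, 50 (x) x 34 (y) x 32 mm, origin under it; bystander.
- brush: Shoe brush, 150 (x) x 50 (y) x 42 mm, origin under it; bystander.
Things that resemble listed ones, but are neither listed nor needed, are in the scene too. What is shaped like the part that bears ring3_c but blue is not meant.

How it is judged (in metres and radians):
On the way, in this order (a step that is already met when the one before it is completed fails the run):
1. every die ring is keyed and fully down on the spindle (horizontal distance between each of ring0_c, ring1_c, ring2_c, ring3_c and groove below 0.004 m and z of ring0_c in the frame of deck between 0.003 and 0.052 m and angle between each of ring0_c, ring1_c, ring2_c, ring3_c's own z axis and vertical below 0.12 rad and z of ring1_c in the frame of deck between 0.003 and 0.052 m and z of ring2_c in the frame of deck between 0.003 and 0.052 m and z of ring3_c in the frame of deck between 0.003 and 0.052 m), for 0.2 s.
2. the clip has snapped into the groove (horizontal distance between clip_mid and groove below 0.004 m and z of clip_mid in the frame of groove between -0.005 and 0.005 m and angle between clip_mid's own z axis and vertical below 0.2 rad), for 0.2 s.
3. the toggle arm is fully down (value of joint toggle below 0.08 rad), for 0.2 s.
At the end, for the whole second after the job is handed in: Every ring within 4 mm of the spindle axis, level (0.12 rad), centre 3 to 52 mm above the deck; clip middle within 4 mm of the axis, 5 mm of groove height, level (0.2 rad); toggle arm below 0.08 rad; rings and clip at rest (all of step 1 and all of step 2 and value of joint toggle below 0.08 rad and linear speed of each of ring0, ring1, ring2, ring3, clip below 0.02 m/s); the robot touches nothing.
It fails at once if a bystander is moved more than 3 cm (distance of any of hammer, last, punch, eyelet_bin, polish, tip_box, brush from where it was at the start of the episode above 0.03 m).
Of ring0, ring1, ring2, ring3 only 3 to 4 are there at a start; the rules pass over those that are not, and their reading is None.
At some moment in a run one of ring0, ring1, ring2, ring3, clip may be knocked a few centimetres aside while the robot is not near it.
It also fails if it takes over 210 s, if anything falls off the work surface, if the arm or the gripper's body presses on something with over 40 N, if the wrist force passes 120 N, or if a joint passes its speed limit or range.

## Working session

There is one attempt and no reset: what is moved stays moved. The work goes in short steps, each a Python script; the robot and the scene stay as the last script left them, time stands still between calls to the robot, and variables do not carry over. Pictures are saved under pics/ and viewed, at most 14 in all, crops included, and the job is handed in when it is done.

```bash
mkdir -p pics; ls
cat > h.py <<'E'
from station import *
import numpy as np, cv2
def cap(n):
    c=capture(n); c['R']=cv2.Rodrigues(np.array(c['rvec'],float))[0]; c['t']=np.array(c['tvec'],float).ravel(); c['n']=n
    return c
def ray(c,u,v):
    x=(u-c['cx'])/c['fx']; y=(v-c['cy'])/c['fy']
    if c['n']=='wrist':
        r=np.hypot(x,y); s=np.sin(r)/r if r>1e-9 else 1.; d=np.array([x*s,y*s,np.cos(r)])
    else: d=np.array([x,y,1.])
    return -c['R'].T@c['t'], c['R'].T@d
def onz(c,u,v,z):
    o,d=ray(c,u,v); return o+d*(z-o[2])/d[2]
def proj(c,p):
    q=c['R']@np.array(p)+c['t']
    if c['n']=='wrist':
        h=np.hypot(q[0],q[1]); r=np.arctan2(h,q[2]); k=r/h if h>1e-9 else 0
        return np.array([c['cx']+c['fx']*q[0]*k,c['cy']+c['fy']*q[1]*k])
    return np.array([c['cx']+c['fx']*q[0]/q[2],c['cy']+c['fy']*q[1]/q[2]])
def save(c,f,box=None,k=1):
    im=cv2.cvtColor(c['pixels'],cv2.COLOR_RGB2BGR)
    if box: im=im[box[1]:box[3],box[0]:box[2]]
    if k!=1: im=cv2.resize(im,None,fx=k,fy=k,interpolation=cv2.INTER_CUBIC)
    cv2.imwrite('pics/'+f+'.png',im)
E
python3 - <<'E'
from h import *
import pickle
o=get_obs();print({k:np.round(v,3).tolist() for k,v in o.items()})
try: print(tcp_to_grasp)
except Exception as e: print(e)
for n in ['scene','side','wrist']:
    c=cap(n); save(c,n+'0'); pickle.dump(c,open(n+'0.pkl','wb')); print(n,c['fx'],c['cx'],c['cy'],(-c['R'].T@c['t']).round(3),c['R'][2].round(2))
E
```

```text
pics
{'clock': 0.0, 'joints': [-76.41, 20.124, 94.677, -0.002, 65.265, -4.849], 'joint_velocities': [-0.083, 0.031, 0.024, 0.031, -0.068, -0.156], 'joint_efforts': [-0.0, -50.61, -29.14, -0.0, 0.004, 0.0], 'eef_pos': [0.174, -0.521, 0.231], 'tool_rot': [-179.935, -0.004, 18.44], 'force': [0.361, 0.337, -0.062], 'moment': [-0.013, 0.028, 0.004], 'grasp_force': 0.0, 'finger_gap': 0.086}
0.0187
scene 389.2711741204774 312.88081732153256 201.61793410209125 [1.089 0.549 0.893] [-0.48 -0.48 -0.73]
side 505.8877531165812 306.905590328329 203.81727687336155 [ 0.32  -1.145  1.249] [ 0.14  0.7  -0.7 ]
wrist 309.70691628693146 318.1951343378886 193.53147993138717 [ 0.253 -0.496  0.373] [-0.31 -0.1  -0.95]
```

View pics/scene0.png

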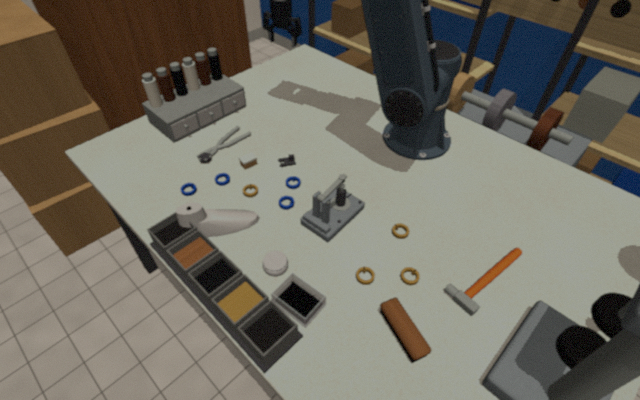

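View pics/side0.png

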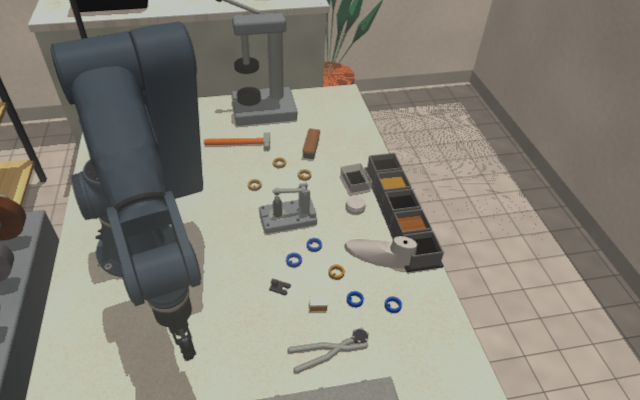

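The scene view shows four brass rings, at about (250,190), (400,230), (365,275) and (410,276). The four blue rings at (189,188), (222,179), (293,183) and (286,202) are decoys. The clip is at (287,160), and the machine is at (335,205) with its post at the lower left. The side view agrees: brass rings at (255,184), (280,162), (304,174) and (337,271), clip at (280,287), machine at (288,213).

Run:
```python
from h import *
import pickle
for n in ['scene','side']:
    c=pickle.load(open(n+'0.pkl','rb'))
    hsv=cv2.cvtColor(c['pixels'],cv2.COLOR_RGB2HSV)
    m=cv2.inRange(hsv,(10,110,60),(28,255,255))
    k,l,s,ce=cv2.connectedComponentsWithStats(m)
    for i in range(1,k):
        if 40<s[i,4]<400 and s[i,2]<30:
            x,y,w,h=s[i,:4]; p=onz(c,x+w/2-.5,y+h/2-.5,.007); print(n,ce[i].round(),s[i,4],w,h,p.round(3))
sc=pickle.load(open('scene0.pkl','rb')); sd=pickle.load(open('side0.pkl','rb'))
print('clip',onz(sc,287,161,.01).round(3),onz(sd,280,288,.01).round(3))
a=cv2.resize(sc['pixels'][165:245,290:380],None,fx=5,fy=5,interpolation=2)[:400]
b=cv2.resize(sd['pixels'][175:235,250:330],None,fx=5,fy=5,interpolation=2)
d=cv2.resize(sc['pixels'][145:175,270:310],None,fx=7,fy=7,interpolation=2)
im=np.zeros((600,800,3),np.uint8); im[:400,:450]=a[:400]; im[:300,450:800]=b[:,:350]; im[400:600,:280]=d[:200]
d=cv2.resize(sd['pixels'][275:300,262:300],None,fx=7,fy=7,interpolation=2); im[400:575,300:566]=d
cv2.imwrite('pics/m.png',im[:,:,::-1])
```

```text
scene [56. 13.] 48 15 12 [ 0.496 -2.119  0.007]
scene [64. 24.] 49 14 11 [ 0.517 -1.956  0.007]
scene [625. 121.] 43 12 12 [-0.659  0.514  0.007]
scene [632. 139.] 216 22 38 [-0.557  0.554  0.007]
scene [614. 141.] 98 20 19 [-0.495  0.522  0.007]
scene [589. 160.] 337 25 26 [-0.317  0.498  0.007]
scene [627. 164.] 58 23 14 [-0.384  0.602  0.007]
scene [250. 190.] 79 14 12 [ 0.611 -0.217  0.007]
scene [400. 231.] 110 16 14 [0.403 0.224 0.007]
scene [365. 275.] 122 17 16 [0.594 0.249 0.007]
scene [410. 275.] 134 18 17 [0.512 0.333 0.007]
side [329.  68.] 101 15 14 [0.863 0.989 0.007]
side [  2. 107.] 41 6 14 [-0.594  0.879  0.007]
side [311. 140.] 237 16 23 [0.662 0.45  0.007]
side [304. 174.] 47 12 9 [0.596 0.251 0.007]
side [393. 182.] 231 25 13 [0.91  0.153 0.007]
side [254. 184.] 45 13 9 [0.405 0.227 0.007]
side [411. 223.] 315 28 15 [ 0.908 -0.057  0.007]
side [336. 272.] 119 15 14 [ 0.609 -0.215  0.007]
side [319. 309.] 51 16 4 [ 0.529 -0.337  0.007]
clip [ 0.431 -0.235  0.01 ] [ 0.43  -0.248  0.01 ]
```

View pics/m.png

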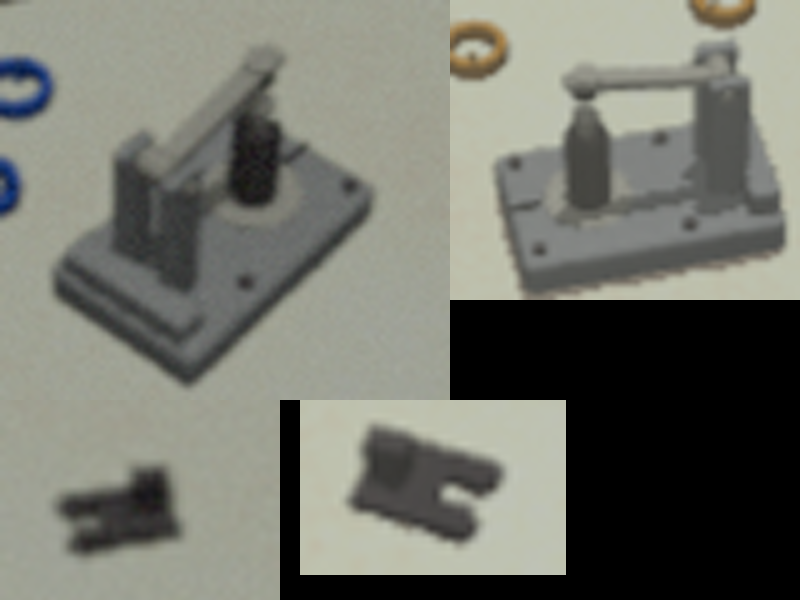

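The toggle is slightly up, the post is at the rear towards world +x, and the clip's mouth faces away from its tab. Next I take a near view with the wrist camera.

Run:
```python
from h import *
import pickle
sc=pickle.load(open('scene0.pkl','rb')); sd=pickle.load(open('side0.pkl','rb'))
p=onz(sd,277.6,216,.03); print(p,onz(sc,341,207,.03))
print(solve_ik([.36,.0,.4],[180,0,0]))
move_to([.36,.0,.4],[180,0,0])
c=cap('wrist'); save(c,'w1'); pickle.dump(c,open('w1.pkl','wb')); print((-c['R'].T@c['t']).round(3),get_obs()['joints'],proj(c,p))
```

```text
[0.46349678 0.02977479 0.03      ] [0.47300846 0.0521064  0.03      ]
[-7.42143984e+00 -9.00144296e+00  1.03524544e+02 -2.54444375e-14
  8.54768987e+01  8.25785602e+01]
[ 0.444 -0.001  0.542] [-7.48240957e+00 -8.96497817e+00  1.03522578e+02 -4.16924104e-03
  8.54695165e+01  8.25597236e+01] [299.02003688  79.93191358]
```

View pics/w1.png

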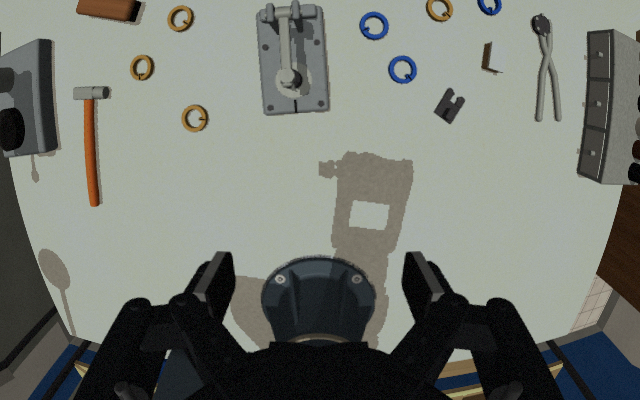

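The wrist view shows the machine from above: knob at the toggle end (290,78), deck holes at (267,46), (320,46), (268,103) and (322,103), and its front facing the robot. The brass rings are at (180,18), (142,67), (195,118) and (440,8), and the clip is at (450,105). Now I measure the machine from nearer.

```bash
python3 - <<'E'
from h import *
import pickle
move_to([.38,.03,.25],[180,0,0])
c=cap('wrist'); pickle.dump(c,open('w2.pkl','wb')); 
# rectify: orthographic resample of plane z=.03, 1 px = .5 mm, centre (.50,.03)
def ortho(c,cx,cy,z,hw,res):
    n=int(2*hw/res); X=cx+hw-np.arange(n)*res; Y=cy+hw-np.arange(n)*res
    mp=np.array([[proj(c,(x,y,z)) for y in Y] for x in X]).astype(np.float32)
    return cv2.remap(c['pixels'],mp[...,0],mp[...,1],cv2.INTER_LINEAR)
im=ortho(c,.49,.03,.03,.15,.0005)
cv2.imwrite('pics/o2.png',im[:,:,::-1])
E
cat >> h.py <<'E'
def ortho(c,cx,cy,z,hw,res):
    "image rows: x decreasing, cols: y decreasing (forward up, left left)"
    n=int(2*hw/res); X=cx+hw-np.arange(n)*res; Y=cy+hw-np.arange(n)*res
    mp=np.array([[proj(c,(x,y,z)) for y in Y] for x in X]).astype(np.float32)
    return cv2.remap(c['pixels'],mp[...,0],mp[...,1],cv2.INTER_LINEAR)
E
```

```text
(no output)
```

View pics/o2.png

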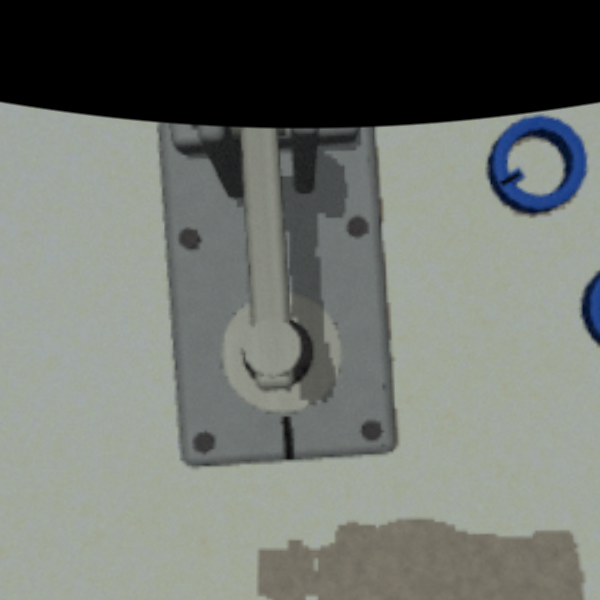

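The deck plane is rectified at 0.5 mm/px. The base disc is centred at (282,353) and the holes are at (190,239), (357,226), (204,442) and (372,430). That puts the spindle at about (0.464, 0.039) with machine yaw about 4.2°. Next I swing the toggle up.

```bash
cat >> h.py <<'E'
S=np.array([.4638,.0391]); MY=4.2
def M(x,y,z):
    a=np.radians(MY); return [S[0]+x*np.cos(a)-y*np.sin(a), S[1]+x*np.sin(a)+y*np.cos(a), z]
E
python3 - <<'E'
from h import *
import pickle
sd=pickle.load(open('side0.pkl','rb'))
a=np.radians(MY); n=np.array([-np.sin(a),np.cos(a),0])
for px in [(276.6,191.4),(303,189.4),(277.6,196.5)]:
    o,d=ray(sd,*px); t=n@(np.r_[S,0]-o)/(n@d); p=o+t*d; print(px,p.round(4),((p[:2]-S)@[np.cos(a),np.sin(a)]).round(4))
rot=[180,0,184.2]
grip(.05,20)
print(solve_ik(M(.02,0,.2),rot))
move_to(M(.02,0,.2),rot)
c=cap('wrist'); pickle.dump(c,open('w3.pkl','wb')); save(c,'w3')
E
```

```text
(276.6, 191.4) [0.464  0.0391 0.1342] 0.0002
(303, 189.4) [0.5518 0.0456 0.1235] 0.0882
(277.6, 196.5) [0.4668 0.0393 0.1109] 0.003
[ -0.7033597   15.59195604 105.86170081   0.          58.54634315
 -94.9033597 ]
```

View pics/w3.png

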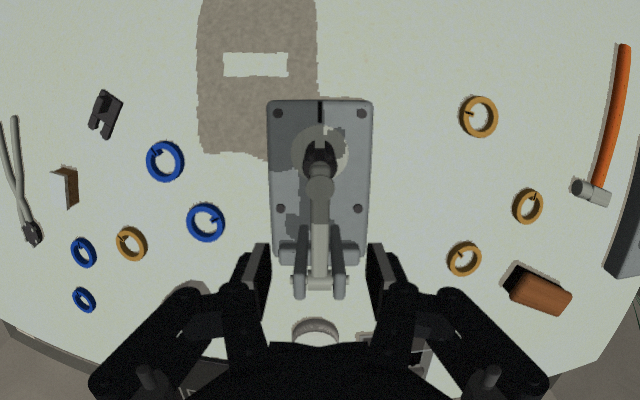

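The view shows the machine upright in the image: knob over the spindle at (319,188), hinge at (320,282), and the fingers straddling the bar. The side rays give the hinge at 88 mm and 123.5 mm (stated 90 and 122) and a knob height of 134 mm, so the toggle angle is about 0.13.

Run:
```python
from h import *
rot=[180,0,184.2]; r=.063
def P(th,dz=0): return M(.09-r*np.cos(th),0,.122+r*np.sin(th)-.0187+dz)
line_to(P(.13),rot,.1)
print(get_obs()['force'],grip(.0,20)); o=get_obs(); print(o['finger_gap'],o['grasp_force'],o['force'])
for th in np.arange(.2,.96,.1):
    line_to(P(th),rot,.06)
o=get_obs(); print(o['finger_gap'],o['force'],o['eef_pos'])
grip(.085); p=P(.95); p[2]=.30; line_to(p,rot,.15); 
grip(0); line_to(M(-.06,0,.30),rot,.2); line_to(M(-.06,0,.19),rot,.15)
f0=np.array(get_obs()['force'])
for x in np.arange(-.05,.0901,.01):
    line_to(M(x,0,.19),rot,.06); f=np.array(get_obs()['force'])-f0; print(round(x,3),f.round(1))
    if abs(f[0])>12: break
line_to(M(x-.03,0,.19),rot); line_to(M(-.05,0,.30),rot,.2)
c=cap('side'); save(c,'s4',(230,120,350,240),5); move_to([.38,.03,.33],[180,0,0]); c=cap('wrist'); save(c,'w4')
```

```text
[0.12620074 0.81367164 0.75093375] False
0.013494596110898493 26.178354620933533 [-0.62210191  7.20748796  1.47088694]
0.013539059235360206 [-3.91989759  4.52413355  1.19826521] [0.51338228 0.04349564 0.15232972]
-0.05 [-1.4  0.1 -0. ]
-0.04 [-0.4  0.5  0.6]
-0.03 [-0.1  0.9  0.6]
-0.02 [-1.3  0.9  0.5]
-0.01 [-0.   0.4  1. ]
0.0 [-0.9  0.6  0.2]
0.01 [-1.3  0.1  1.7]
0.02 [-0.5 -0.3  0.8]
0.03 [-0.5  0.2  0.2]
0.04 [0.3 1.3 0.2]
0.05 [ 0.3 -0.1  0.3]
0.06 [ 0.3  0.3 -0.5]
0.07 [-0.4 -0.3  0.6]
0.08 [-0.4  0.   0.8]
0.09 [0.2 1.1 0.3]
```

View pics/s4.png

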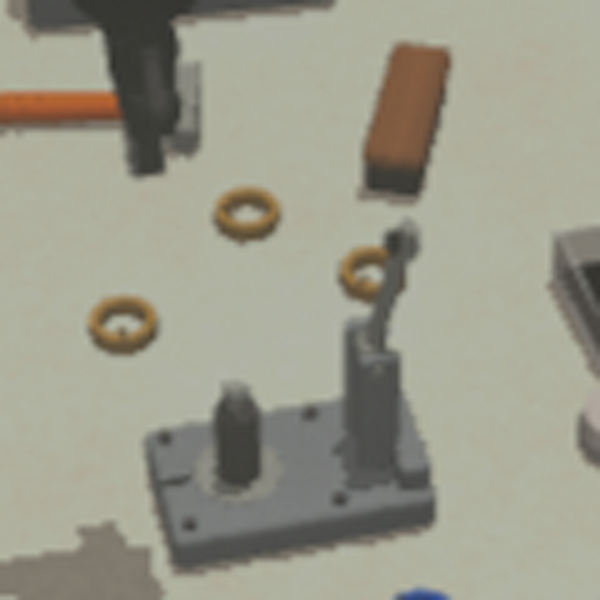

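The toggle now leans back past upright and the spindle is clear. I refine the spindle position and measure the first ring.

```bash
cat >> h.py <<'E'
def ring_at(x,y,z=.014,yawcam=0,h=.2,tag=None,c=None,hw=.06):
    if c is None:
        a=np.radians(yawcam); move_to([x-.083*np.cos(a),y-.083*np.sin(a),h],[180,0,yawcam]); c=cap('wrist')
    im=ortho(c,x,y,z,hw,.0005); hsv=cv2.cvtColor(im,cv2.COLOR_RGB2HSV)
    m=cv2.inRange(hsv,(10,90,40),(30,255,255)); k,l,s,ce=cv2.connectedComponentsWithStats(m)
    best=max(range(1,k),key=lambda i:s[i,4]) ; m=(l==best).astype(np.uint8)
    cn=max(cv2.findContours(m,cv2.RETR_EXTERNAL,cv2.CHAIN_APPROX_NONE)[0],key=cv2.contourArea)
    (u,v),(w,g),_=cv2.fitEllipse(cn); C=np.array([x+hw-v*.0005,y+hw-u*.0005])
    sc=[]; angs=np.arange(0,360,2)
    for a in np.radians(angs):
        rr=np.arange(11.8,15.3,.5)*2; uu=u-rr*np.sin(a); vv=v-rr*np.cos(a)
        sc.append(m[np.clip(vv.round().astype(int),0,m.shape[0]-1),np.clip(uu.round().astype(int),0,m.shape[1]-1)].mean())
    sc=np.array(sc); i=sc.argmax(); d=(angs-angs[i]+180)%360-180; near=abs(d)<=24
    tab=angs[i]+(d*sc)[near].sum()/sc[near].sum()
    if tag: cv2.imwrite('pics/%s.png'%tag,cv2.resize(im[:,:,::-1],None,fx=1.6,fy=1.6))
    return C,tab%360,(w/2,g/2),sc.max(),sc[abs(d)>40].max(),im
E
python3 - <<'E'
from h import *
move_to([.38,.037,.28],[180,0,0]); c=cap('wrist')
A=ortho(c,*S,.03,.05,.00025); B=ortho(c,*S,.11,.05,.00025)
for im in (A,B): cv2.drawMarker(im,(200,200),(255,0,0),cv2.MARKER_CROSS,20,1)
R=ring_at(.404,.225); print(R[:5])
im=np.hstack([A,B])[:400]; cv2.imwrite('pics/o5.png',im[:,:,::-1])
cv2.imwrite('pics/o5.png',np.vstack([im,np.hstack([cv2.resize(R[5],(200,200)),np.zeros((200,600,3),np.uint8)])])[:,:,::-1])
E
```

```text
(array([0.4057798 , 0.22335363]), np.float64(263.56410256410254), (47.99346160888672, 48.2827033996582), np.float64(1.0), np.float64(0.0))
```

View pics/o5.png

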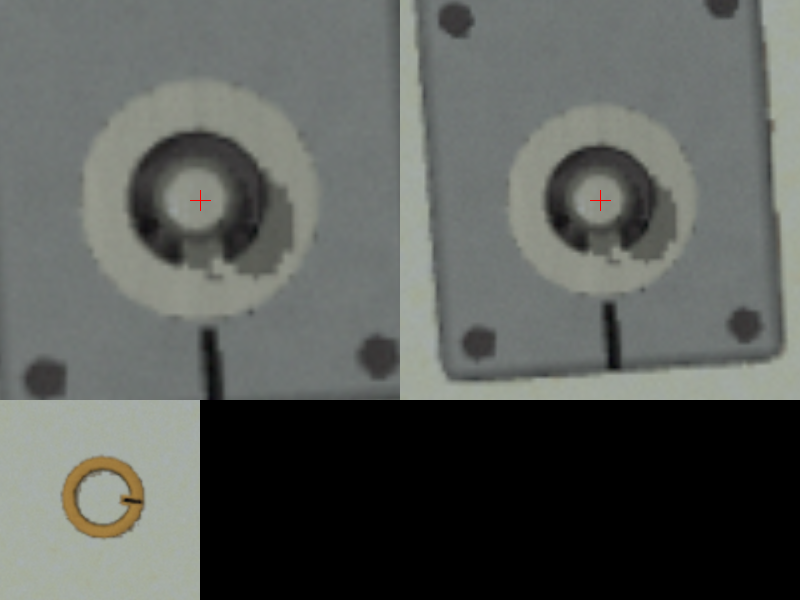

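The disc centre falls on the cross at (200,199), and the cap is within 0.8 mm of it. The keyway line runs to (213,400), so yaw is about 4°. Ring A's tab line points right and slightly down (263.6°), matching the number. Now I pick and place it.

```bash
cat >> h.py <<'E'
S=np.array([.4640,.0393]); MY=4.0
def pick(C,tab,d=0,z=.001):
    rot=[180,0,tab+d]; rot[2]=(rot[2]+180)%360-180
    grip(.075,40); move_to([*C,.15],rot); line_to([*C,z],rot,.12)
    grip(0,40); o=get_obs(); print('gap',o['finger_gap'],o['grasp_force'])
    line_to([*C,.20],rot,.25); o=get_obs(); print('lifted gap',round(o['finger_gap'],4)); return o['finger_gap']>.045
def place(zseat,d=0,off=(0,0)):
    "zseat: seated ring centre above bench"
    rot=[180,0,(180+MY+d+180)%360-180]; x,y=off
    move_to(M(x,y,.20),rot); line_to(M(x,y,.12),rot,.1); f0=np.array(get_obs()['force'])
    zend=max(zseat-.006,.047); z=.115
    while True:
        line_to(M(x,y,z),rot,.03); f=np.array(get_obs()['force'])-f0; print(round(z,3),f.round(1),round(get_obs()['eef_pos'][2],4))
        if abs(f[2])>10 or np.hypot(f[0],f[1])>15: return False
        if z<=zend: return True
        z=max(z-.006,zend)
E
python3 - <<'E'
from h import *
if pick([.4058,.2234],263.6): print(place(.037), get_obs()['clock'])
E
```

```text
gap 0.048437748736166374 39.07405614852905
lifted gap 0.0482
0.115 [-1.2  0.3  1.1] 0.115
0.109 [0.4 0.3 0.5] 0.1088
0.103 [-1.   0.9  1.1] 0.1028
0.097 [-1.1  0.3  0.8] 0.0968
0.091 [-1.   1.5  0.7] 0.0908
0.085 [-1.4  1.3  1.6] 0.0848
0.079 [-1.4  1.1  0.9] 0.0788
0.073 [-0.7 -0.1  2.3] 0.0728
0.067 [-1.   0.8  0.2] 0.0668
0.061 [-0.3 -0.4  0.3] 0.0608
0.055 [-1.9  0.7  1.2] 0.0548
0.049 [-1.6  0.  -0.1] 0.0488
0.047 [-0.9  0.7  0.7] 0.0469
True 37.5583
```

```bash
cat >> h.py <<'E'
def press(zseat,d=0):
    "open, rise, press on the ring's top; returns contact TCP z"
    rot=[180,0,(180+MY+d+180)%360-180]
    grip(.085); z0=max(zseat+.007,.047); line_to(M(0,0,z0+.045),rot,.1); grip(.042,20); f0=np.array(get_obs()['force']); z=z0+.012; hit=None
    while z>=max(zseat+.002,.042):
        line_to(M(0,0,z),rot,.03); f=np.array(get_obs()['force'])-f0
        if f[2]>6: hit=z; break
        z-=.002
    print('press hit',hit,'expected about',zseat+.007,f.round(1))
    line_to(M(0,0,.2),rot,.2)
E
python3 - <<'E'
from h import *
press(.037)
r=ring_at(*S,z=.044,h=.26); print('seated',(r[0]-S).round(4),r[1:5])
c=cap('side'); save(c,'s6',(240,170,330,240),6)
r=ring_at(.514,.334); print(r[:5],get_obs()['clock'])
E
```

```text
press hit None expected about 0.044 [0.  0.7 0.8]
seated [ 0.0011 -0.0008] (np.float64(184.65753424657535), (48.2328987121582, 48.446022033691406), np.float64(1.0), np.float64(0.0))
(array([0.51275695, 0.33198025]), np.float64(176.4255319148936), (47.98601531982422, 48.36722183227539), np.float64(1.0), np.float64(0.0)) 47.3083
```

View pics/s6.png

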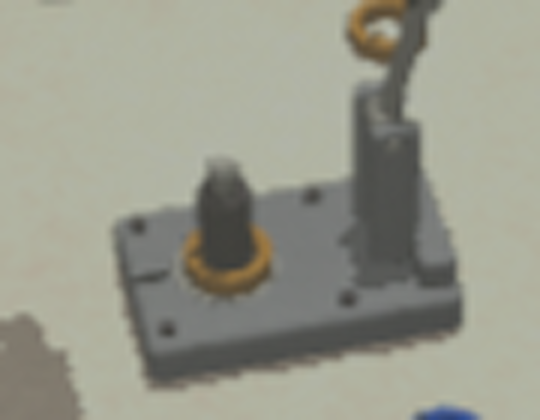

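The crop shows the first ring flat on the deck around the spindle. I chain the second and third rings.

Run:
```python
from h import *
def go(C,tab,zs):
    if not pick(C,tab): return False
    ok=place(zs)
    if ok: grip(.085); line_to(M(0,0,.2),None,.25)
    return ok
if go([.5128,.3320],176.4,.051):
    r=ring_at(.595,.25); print(r[:5],get_obs()['clock'])
    if r[3]>.8 and r[4]<.3 and go(r[0],r[1],.065):
        r=ring_at(.610,-.216); print(r[:5])
        c=cap('side'); save(c,'s7',(240,170,330,240),6)
print(get_obs()['clock'])
```

```text
gap 0.048360722730640654 39.83515352010727
lifted gap 0.0483
0.115 [-1.8 -0.3 -1. ] 0.115
0.109 [-1.6 -0.5 -0.5] 0.1088
0.103 [-0.4 -0.3 -0.3] 0.1028
0.097 [ 0.1 -0.3 -0.8] 0.0968
0.091 [-0.3  0.2 -0.4] 0.0908
0.085 [-1.   0.4 -0.4] 0.0848
0.079 [-0.5  0.2  0.7] 0.0788
0.073 [-0.9 -1.1 -0.5] 0.0728
0.067 [-1.1 -0.1 -1.2] 0.0668
0.061 [-0.7 -0.8 -0.7] 0.0608
0.055 [-0.8  0.7 -0. ] 0.0548
0.049 [-0.7 -0.7 -0.4] 0.0488
0.047 [-1.  -0.6 -0.7] 0.0469
(array([0.59512196, 0.24769909]), np.float64(229.27906976744185), (47.997894287109375, 48.296573638916016), np.float64(1.0), np.float64(0.0)) 63.9
gap 0.04835294179633266 39.95800942182541
lifted gap 0.0479
0.115 [-1.  -0.7  1.2] 0.115
0.109 [-0.1 -0.8 -0.1] 0.1088
0.103 [-0.7 -0.5  0.3] 0.1028
0.097 [-1.  -0.9  0.7] 0.0968
0.091 [ 0.  -1.4  0.9] 0.0908
0.085 [-0.8 -0.3  0.4] 0.0848
0.079 [-0.1 -0.3 -0.6] 0.0788
0.073 [-0.2 -0.9 -0.2] 0.0728
0.067 [-0.1 -0.6  0.6] 0.0668
0.061 [-0.5 -0.8  0.1] 0.0608
0.059 [-4.7 -1.  17.4] 0.0599
75.8917
```

Contact only came at the seat height, so that ring is down. I release it and go for the fourth.

Run:
```python
from h import *
grip(.085); line_to(M(0,0,.2),None,.25)
c=cap('side'); A=cv2.resize(c['pixels'][165:235,240:330],None,fx=6,fy=6,interpolation=2)
r=ring_at(.610,-.216); print(r[:5],get_obs()['clock'])
im=np.zeros((420,800,3),np.uint8); im[:,:540]=A; im[:240,560:]=r[5]
cv2.imwrite('pics/s8.png',im[:,:,::-1])
```

```text
(array([ 0.58711406, -0.19056229]), np.float64(229.27083333333334), (48.0933723449707, 48.235939025878906), np.float64(1.0), np.float64(0.0)) 79.5083
```

View pics/s8.png

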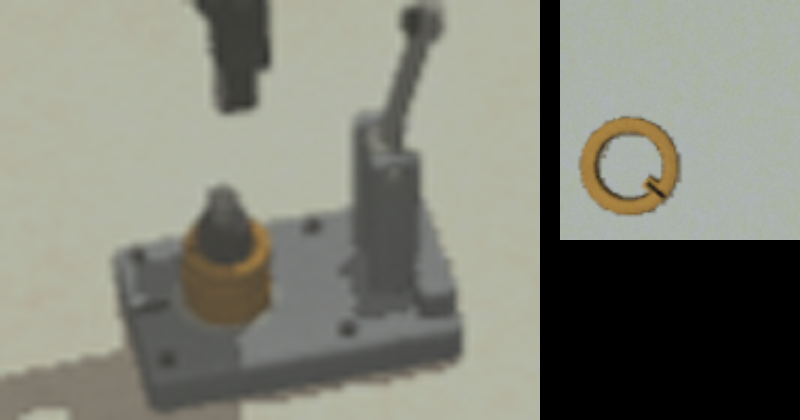

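Three rings are stacked. The fourth was knocked aside to (0.587, -0.191), with its tab at 229°, clearly seen in the crop. I pick it with a grip offset of -40°.

Run:
```python
from h import *
if pick([.5871,-.1906],229.3,-40): print(place(.080,-40))
print(get_obs()['clock'])
```

```text
gap 0.04823165646401728 39.84429775737226
lifted gap 0.0486
0.115 [-0.9  1.1 -0.4] 0.115
0.109 [-0.4 -0.1  0.3] 0.1088
0.103 [-0.8  0.9 -0.5] 0.1028
0.097 [-0.5  0.5  0.7] 0.0968
0.091 [0.4 0.1 0.7] 0.0908
0.085 [-0.8  0.4 -0.1] 0.0848
0.079 [-1.1  0.1  0.4] 0.0788
0.074 [-1.4  1.3  4.6] 0.0741
True
89.9667
```

Run:
```python
from h import *
import pickle
grip(.085); line_to(M(0,0,.2),None,.25)
r=ring_at(*S,z=.086,h=.26); print('top ring',(r[0]-S).round(4),r[1:5]); B=cv2.resize(r[5],(360,360))
move_to([.43-.083,-.24,.2],[180,0,0]); c=cap('wrist'); pickle.dump(c,open('clip.pkl','wb'))
im=ortho(c,.43,-.24,.0075,.06,.0003)
c2=cap('side'); A=cv2.resize(c2['pixels'][180:230,250:310],None,fx=4,fy=4,interpolation=2)
hsv=cv2.cvtColor(im,cv2.COLOR_RGB2HSV); m=cv2.inRange(hsv,(0,0,0),(180,255,95))
k,l,s,ce=cv2.connectedComponentsWithStats(m); i=1+s[1:,4].argmax(); print(s[i],ce[i])
out=np.zeros((600,800,3),np.uint8); out[:400,:400]=im; out[:360,420:780]=B; out[400:600,:240]=A; out[400:600,300:500]=cv2.resize((l==i).astype(np.uint8)*255,(200,200))[...,None]
cv2.imwrite('pics/c9.png',out[:,:,::-1]); print(get_obs()['clock'])
```

```text
top ring [ 0.0002 -0.0004] (np.float64(179.8640776699029), (48.27005386352539, 48.563716888427734), np.float64(1.0), np.float64(0.2857142857142857))
[  101    93   199   219 21465] [196.34134638 209.08828325]
94.4833
```

View pics/c9.png

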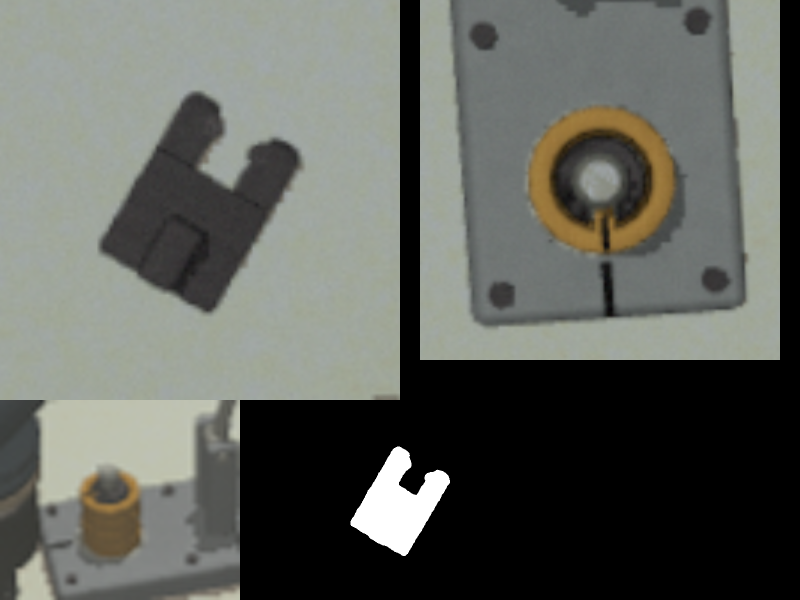

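All four rings are stacked and keyed, with the top ring's tab line collinear with the deck mark. The clip's rear corners are at (100,247) and (211,312) and its noses at (203,92) and (295,145), so it points at about -30.5°. I compute the pose and pick it by the tab.

Run:
```python
from h import *
import pickle
c=pickle.load(open('clip.pkl','rb')); im=ortho(c,.43,-.24,.0075,.06,.0003)
m=cv2.inRange(cv2.cvtColor(im,cv2.COLOR_RGB2HSV),(0,0,0),(180,255,95)); 
cn=max(cv2.findContours(m,cv2.RETR_EXTERNAL,cv2.CHAIN_APPROX_NONE)[0],key=cv2.contourArea)
(u,v),(w,h),_=cv2.minAreaRect(cn); bx=cv2.boxPoints(cv2.minAreaRect(cn))
P=np.array([.43+.06-bx[:,1]*.0003,-.24+.06-bx[:,0]*.0003]).T; ctr=P.mean(0)
e=[P[1]-P[0],P[2]-P[1]]; L=max(e,key=np.linalg.norm); 
if L[0]<0: L=-L
yaw=np.degrees(np.arctan2(L[1],L[0])); d=L/np.linalg.norm(L)
mid=ctr+.0145*d; tab=mid-.032*d; print('size',w*.3,h*.3,'yaw',yaw,'mid',mid,'tab',tab)
assert abs(max(w,h)*.3-57)<4 and abs(min(w,h)*.3-40)<4
rot=[180,0,yaw+180]; zp=.011
grip(.045,80); move_to([*tab,.12],rot); line_to([*tab,zp],rot,.1)
print(get_obs()['force']); grip(0,80); o=get_obs(); print('gap',o['finger_gap'],o['grasp_force'],o['force'],o['eef_pos'])
line_to([*tab,.2],rot,.2); print(get_obs()['finger_gap'])
r2=[180,0,180+MY-360]
move_to(M(-.09,0,.22),r2)
line_to(M(-.032-.05,0,zp+.0912),r2,.12); hold(.3); print(get_obs()['eef_pos'],get_obs()['clock'])
c=cap('side'); A=cv2.resize(c['pixels'][150:240,220:330],None,fx=5,fy=5,interpolation=2); cv2.imwrite('pics/s10.png',A[:,:,::-1])
```

```text
size 40.10120544433594 56.96676177978515 yaw -30.547562 mid [ 0.44188142 -0.24743003] tab [ 0.41432276 -0.23116592]
[ 0.31968748 -1.11127423  0.44293554]
gap 0.009930437139305012 78.96808862686157 [-1.36998254  1.47576622  6.6662217 ] [ 0.41452089 -0.23128192  0.01159288]
0.01019207181490555
[0.38233668 0.03359212 0.10247661] 102.3083
```

View pics/s10.png

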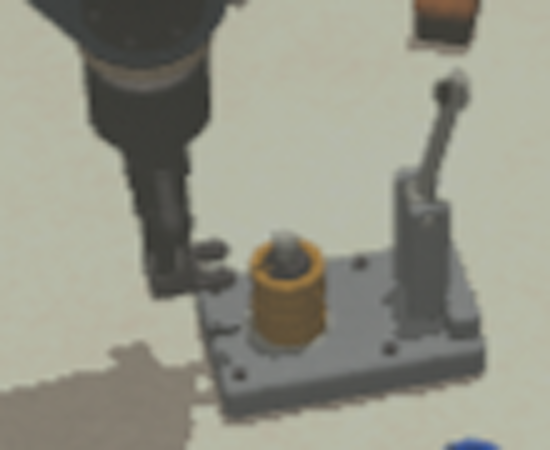

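The clip hangs level from the fingers in front of the stack, noses at (210,250) and (220,275). The underside is at about 91 mm. I push it in, with force checks.

Run:
```python
from h import *
r2=[180,0,180+MY-360]; z=.1025; a=np.radians(MY); ax=np.array([np.cos(a),np.sin(a),0])
line_to(M(-.082,0,z),r2,.05); f0=np.array(get_obs()['force'])
x=-.04
line_to(M(-.032+x,0,z),r2,.08)
while x<.0015:
    x+=.002; line_to(M(-.032+x,0,z),r2,.04); o=get_obs(); f=np.array(o['force'])-f0
    print(round(x,4),f.round(1),np.round((np.array(o['eef_pos'])-M(-.032,0,z))@ax,4),round(o['eef_pos'][2],4))
    if np.linalg.norm(f)>30: break
print(o['clock'],o['finger_gap'])
```

```text
-0.038 [-0.2  0.7 -0.1] -0.0381 0.1025
-0.036 [-0.2  1.   0.2] -0.0359 0.1025
-0.034 [0.2 0.2 1.4] -0.0339 0.1025
-0.032 [ 0.1  0.2 -0.4] -0.0319 0.1025
-0.03 [ 0.7  0.1 -0.3] -0.0299 0.1025
-0.028 [-1.1  0.   0.1] -0.0279 0.1025
-0.026 [-0.   0.   0.3] -0.0259 0.1025
-0.024 [0.4 1.1 0.1] -0.0239 0.1025
-0.022 [ 0.1 -0.  -0.2] -0.0219 0.1025
-0.02 [-0.2  0.9  0.3] -0.0199 0.1025
-0.018 [-0.1 -0.1  0.5] -0.0179 0.1025
-0.016 [0.2 0.9 0.6] -0.0159 0.1025
-0.014 [ 0.6  0.3 -0.4] -0.0139 0.1025
-0.012 [ 0.3  1.1 -0.8] -0.012 0.1025
-0.01 [-0.7  2.1 -1. ] -0.0102 0.1024
-0.008 [-3.1  1.4 -0.6] -0.0081 0.1024
-0.006 [-0.2  1.9 -0.9] -0.0056 0.1026
-0.004 [1.1 1.9 0.1] -0.0033 0.1027
-0.002 [ 1.6  0.7 -0.1] -0.0015 0.1026
0.0 [ 0.8  1.  -0.1] 0.0002 0.1025
0.002 [-4.6  0.7  2. ] 0.0011 0.1022
108.1333 0.009732038271197781
```

The force peaked at -8 mm, flipped sign as the clip snapped shut, and met the stop at +1 mm. I release it and check.

Run:
```python
from h import *
r2=[180,0,180+MY-360]
line_to(M(-.0315,0,.1025),r2,.03); grip(.05); line_to(M(-.032,0,.25),r2,.15)
move_to([S[0]-.12,S[1],.26],[180,0,0]); c=cap('wrist')
B=ortho(c,*M(-.02,0,0)[:2],.09875,.05,.00025)
c2=cap('side'); A=cv2.resize(c2['pixels'][150:240,240:330],None,fx=4,fy=4,interpolation=2)
im=np.zeros((400,800,3),np.uint8); im[:,:400]=B; im[:360,420:780]=A
u=proj_ = (np.array([.05-(S[1]-M(-.02,0,0)[1])-0,0]))
col=(M(-.02,0,0)[1]+.05-S[1])/.00025; row=(M(-.02,0,0)[0]+.05-S[0])/.00025
print(col,row,get_obs()['clock']); cv2.imwrite('pics/c11.png',im[:,:,::-1])
```

```text
194.41948210047 120.19487597921396 112.7917
```

View pics/c11.png

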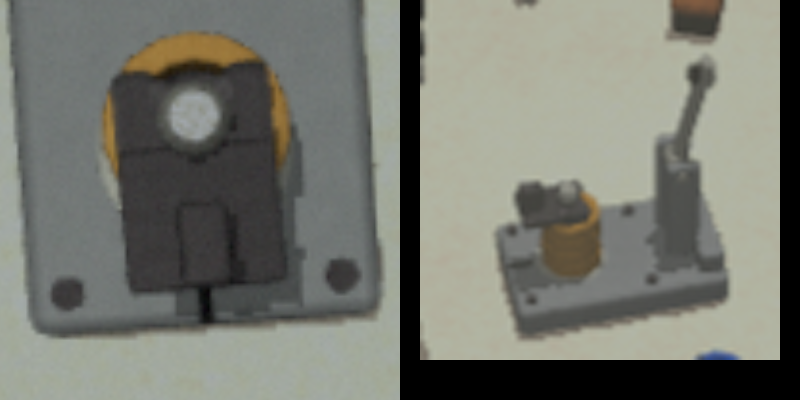

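The clip is fully in: the cap shows inside the jaws at (195,115), the rear edge is at row 290 (expected 292), and the tab is to the front. I swing the toggle down.

Run:
```python
from h import *
rot=[180,0,180+MY-360]; r=.072
def P(th): 
    return M(.09-r*np.cos(th)+.0055*np.sin(th)+.011,0,.122+r*np.sin(th)+.0055*np.cos(th))
grip(0,40)
move_to(M(0,0,.34),rot); move_to(M(.175,0,.34),rot); line_to(M(.175,0,.19),rot,.15)
f0=np.array(get_obs()['force'])
for th in np.arange(1.95,-.06,-.05):
    line_to(P(th),rot,.08); o=get_obs(); f=np.array(o['force'])-f0
    if np.linalg.norm(f)>4: print(round(th,2),f.round(1),round(o['eef_pos'][2],4))
    if np.linalg.norm(f)>14: break
p=list(o['eef_pos']); p[2]=.25; line_to(p,rot,.15); move_to([.36,-.12,.35],[180,0,0]); print(get_obs()['clock'])
c2=cap('side'); A=cv2.resize(c2['pixels'][150:240,240:340],None,fx=6,fy=6,interpolation=2); cv2.imwrite('pics/s12.png',A[:,:,::-1])
```

```text
-0.05 [-13.7  -1.5  39.6] 0.1265
131.9417
```

View pics/s12.png

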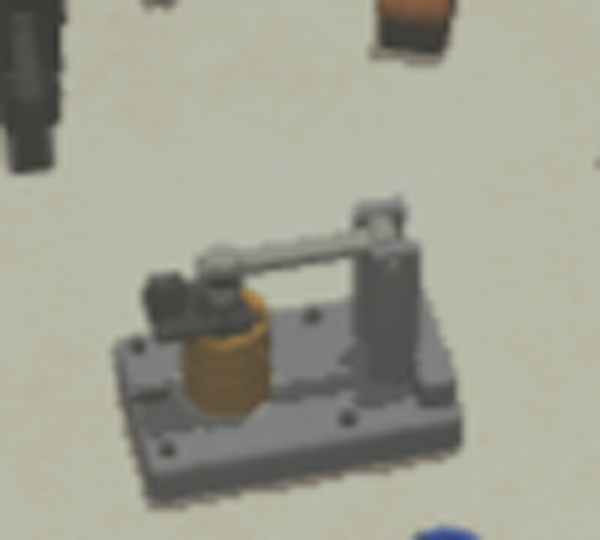

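The toggle bar is level over the spindle, with the knob at (222,262) and the hinge at (380,235). Firm contact came at 126.5 mm, which is the bar's top at angle 0. The clip and rings are in place and the robot is clear, so I hand in.

```bash
python3 -c "
from station import *
hold(.5); print(close_job())"
```

```text
the job is handed in; nothing more can be done
None
```

The eyelet machine is back together and handed in at about 132 s on the robot's clock: all four brass rings are keyed and fully down, the clip is snapped into the groove from the front, and the toggle arm is down; no verdict came back.

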